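# Pin the goniometer swing arm

### The job

Lock the goniometer arm in its measuring position: ease it round by pushing its side, without slamming it, until it comes up against the stop in the lock bracket and the holes line up, then take the red-knobbed locking pin out of the tool rack and thread it down through bracket and arm until its collar sits flush on the bracket. Leave the pin in place and let go; do not touch the goniometer head on the arm, and leave the drivers and everything else on the bench where they are.

Things in the scene. Friction and masses are not known exactly. Their poses are not given: they have to be found in the camera images.
- swing_arm (a joint): swing angle (rad) of the cream goniometer arm about its upright pivot: 0 = against the firm stop, its hole in line with the bracket's holes; grows as the arm swings open, to 0.9 at most. It stays where it is left (pivot friction about 0.4 N m, so about 2 N at the push pad); the arm with head weighs about 1.2 kg and can be pushed but not lifted. A bullet-nosed pin still pulls the arm in from about 3 mm out of line
- pivot (a point): point on the arm's upright pivot axis, at the top of the hub's steel cap, 107 mm above the bench. Axes: x points from the bracket's hole to the pivot (the bracket's hole is 280 mm from the axis, on the -x side), z up, y towards the side on which the arm swings open. So the arm at joint value q points from the pivot along (-cos q, +sin q) in this frame and is pushed home towards -y. The stage (plate 400 x 140 x 12 mm, post 84 mm across) is fixed
- push_pad (a point): centre of the face of the black rubber push pad (34 long x 18 mm high, standing 3 mm proud) on the arm's open-going side, 222 mm out from the pivot axis, 82 mm above the bench. Axes: x outwards along the arm, y into the arm (the way to push it home), z up. The arm there is a bar 36 mm wide and 24 mm thick, underside 70 mm and top 94 mm above the bench, free space below; its aluminium end with the hole runs from 250 to 310 mm from the axis
- swing_hole (a point): mouth of the upright 16 mm through hole in the arm's aluminium end, at its top face, 94 mm above the bench, 280 mm from the pivot axis; axes as for push_pad
- bracket_hole (a point): mouth of the upright 16 mm hole in the dark steel lock bracket, with a brass ring round it, on the top face of its upper ear, 112 mm above the bench; axes as for pivot. The bracket is a fixed fork: upper ear 97 to 112 mm and lower ear 52 to 67 mm above the bench, each 56 (x) x 54 (y) mm about the hole; its web with the rubber stop stands on the -y side, it is open on the +y side, where the arm's end comes in between the ears
- pin_knob (a point): centre of the red knob of the locking pin: an upright cylinder 28 mm across and 40 mm high (20 mm up and down from here), from above gripped anywhere round. The loose steel pin (130 g) hangs upright in one of the rack's three holes with its collar on the rack's top, the knob's centre 118 mm above the bench. z points up along the pin from tip to knob; its bullet-nosed tip lies 100 mm below this point. Shank 14 mm across
- pin_collar (a point): centre of the underside of the pin's collar (32 mm across, 6 mm thick), 28 mm below pin_knob and 72 mm above the tip; it ends on the bracket's top face when the pin is home
- tool_rack: fixed white tool rack, 72 x 202 mm over its foot, top face 90 mm above the bench; origin at the centre of its underside, three 16 mm holes in a row along its y at -65, 0 and +65 mm holding the pin and two hex drivers in any order
- gonio_head: the goniometer head on the arm, delicate: white ring 68 mm across, steel body, 72 mm high; origin at the centre of its underside, on the arm 120 mm from the pivot axis and 102 mm above the bench, top 174 mm above the bench. Not to be touched
- driver_yellow: loose hex driver with yellow handle (30 mm across) hanging in the rack, its top 142 mm above the bench; origin at the lower end of its blade, 20 mm above the bench. Stays there
- driver_blue: same hex driver with blue handle. Stays there
- spare_head: spare goniometer head on a white puck 64 mm across, 84 mm high, standing on the bench; origin at the centre of its underside
- cryo_bowl: steel bowl 130 mm across, 75 mm high, on the bench; origin at the centre of its underside
- screwdriver: screwdriver lying on the bench, red handle, lower than 40 mm
- grease_jar: amber jar 60 mm across, 65 mm high; origin at the centre of its underside
Not all that is in view belongs to the job. What is shaped like the part that bears pin_knob but turquoise or white is not meant.

How it is judged:
By the outcome, as a careful person would: the job done as asked, in the order asked, and still so for the second after the job is handed in, with the robot touching nothing.
It also fails if it takes over 59 s, if anything falls off the work surface, if the arm or the gripper's body presses on something with over 40 N, if the wrist force passes 120 N, or if a joint passes its speed limit or range.

### The arm

A 7-joint arm with a two-finger parallel gripper is mounted at the origin on the work surface. World frame = base frame: x ahead of the robot, y to its left, z up, the work surface at z = 0. Lengths are in m, angles in rad, forces in N, time in s.
With the tool pointing down it reaches from about 0.4 to 0.875 m from the base axis. Payload 19.3 kg.
Tool frame: the origin (TCP) lies midway between the tips of the shut fingers; the grasp point (between the pads) lies 19 mm behind it; y points along the fingers, x is the direction in which the jaws open and shut, and the axes are right-handed (so a half turn about y gives the same grasp; the last joint's range is limited). The gripper opens to 85 mm and grips with 20 to 120 N. Pads are 22 mm wide; open, the fingers measure 114 mm over their backs; the gripper's body (76 mm by 85 mm) begins 54 mm behind the grasp point. The pads swing forward as they close: fully open they stand 13 mm farther back than shut.
Start: joints at [-1.303, 0.521, -0.036, 1.599, 0.021, 1.021, -0.113], TCP at [0.207, 0.59, 0.231] pointing down, gripper open.
Joint ranges: [-2.91, 2.91], [-0.3, 2.13], [-1.5, 1.42], [0.17, 2.43], [-1.26, 4.41], [0.16, 1.93], [-2.52, 2.52]. Speed limits (rad/s): [1.89, 1.89, 2.39, 2.39, 3.01, 3.01, 3.01].

### API

Orientations are given as a rotation vector (axis times angle).
In Python, from plant import r, kinematics, cams, finder, telemetry gives the robot as it stands. Calls block until the motion is done:
- r.movep(position, orientation): joint-space move of the TCP to a pose.
- r.line_to(position, rate=0.15, rotation=None): straight line of the TCP; rotation=None keeps the orientation; rate is the mean speed in m/s.
- r.move_j(angles): joint-space move.
- r.grip(opening): opening from 0.0 (shut) to 1.0 (fully open); the grip force is fixed at half the most; returns when the fingers have stopped.
- r.pause(seconds).
- kinematics.inverse_kinematics(position, orientation): joint angles nearest the present ones, or None.
- cams.snapshot(name): name is "scene" or "top" or "wrist"; returns a dict with "color" (480x640x3 uint8, blue, green, red), "K" (3x3 intrinsics, pixels), "view" (4x4, takes a point from world to camera coordinates). Camera axes: x right, y up, looking along -z (the intrinsics and any distortion apply to the point x, -y, -z); pixel columns grow to the right and rows downward; lengths in m; the calibration is good to about 2 mm. A picture is of the moment at which its call begins. There is no depth.
A pose or a line that the arm cannot do raises r.MotionError and nothing moves.
- r.close_job(): hands the job in, once; it reports no verdict.
Trained networks look in a picture, given as the dict that the camera call returned (one of the last four; its "shot" number tells which), for a name from the list of things; names that differ only in an ending like _2 or _b are one class to them, and where a whole thing is asked for, a point or a joint stands for the part that bears it (a point fixed in the world has none). Each returns a list of dicts, best first, with "confidence" (0 to 1); they miss things now and then, are a little off and sometimes report something else, mostly with a low value. They report only what shows in the picture. A call takes as long as a camera call. They do not tell look-alikes from the thing itself.
- finder.cut_out(name, picture): "region" (480x640 bool, what is visible of it) and "bbox" ([left, top, right, bottom] in pixels, round what is visible of it).
Readings, each from a call of its own:
- telemetry.get_t(): time.
- telemetry.get_q(): joint angles.
- telemetry.get_joint_velocities(): joint speeds.
- telemetry.get_joint_efforts(): joint torques, N m.
- telemetry.get_tcp_pos(): TCP position.
- telemetry.get_orientation(): TCP orientation.
- telemetry.get_ft_force(): force on the tool from outside, world axes, zero at the start.
- telemetry.get_torque(): the same for the moment, N m.
- telemetry.get_finger_gap(): opening from 0.0 (shut) to 1.0 (fully open).
Only numpy, scipy, OpenCV 4.12 (cv2) and the standard library are available. Lean on these libraries where they do the work, as an engineer would, in place of code of your own. Each camera call takes 0.05 s, during which the arm holds its last target. There are 200 camera calls.

## Working session

There is one attempt and no reset: what is moved stays moved. The work goes in short steps, each a Python script; the robot and the scene stay as the last script left them, time stands still between calls to the robot, and variables do not carry over. Pictures are saved under pics/ and viewed, about 8 in all and at most 12, crops included, and the job is handed in when it is done.

```bash
ls; mkdir -p pics; python3 - <<'E'
from plant import r, kinematics, cams, finder, telemetry
import cv2
for n in ("scene","top"):
    s=cams.snapshot(n); cv2.imwrite(f"pics/{n}0.png",s["color"]); print(n,s["K"].tolist(),s["view"].round(4).tolist(),[k for k in s])
    for nm in ("pin_knob","swing_arm","push_pad","bracket_hole","tool_rack","gonio_head","pivot","swing_hole"):
        try: print(nm,[(d["bbox"],round(d["confidence"],2)) for d in finder.cut_out(nm,s)])
        except Exception as e: print(nm,repr(e))
print(telemetry.get_t(),telemetry.get_tcp_pos(),telemetry.get_orientation())
E
```

```text
pics
scene [[563.8190549921898, 0.0, 320.85005377203646], [0.0, 563.8190549921898, 233.5979371961507], [0.0, 0.0, 1.0]] [[0.5785, 0.8157, 0.0017, -0.3432], [-0.545, 0.385, 0.7448, 0.2473], [0.6069, -0.4318, 0.6672, -1.7025], [0.0, 0.0, 0.0, 1.0]] ['color', 'K', 'view', 'shot']
pin_knob [([142.1, 239.2, 161.8, 272.4], 0.88), ([134.0, 264.8, 159.2, 310.4], 0.76), ([87.5, 284.5, 114.6, 323.6], 0.66), ([360.6, 208.0, 392.9, 240.4], 0.46), ([457.3, 169.6, 476.9, 197.5], 0.19)]
swing_arm [([353.9, 186.0, 400.5, 292.2], 0.68)]
push_pad [([354.7, 183.3, 399.4, 291.8], 0.6), ([361.2, 165.6, 431.7, 188.4], 0.49)]
bracket_hole [([287.4, 181.5, 418.3, 330.3], 0.76)]
tool_rack [([129.3, 252.5, 230.4, 331.9], 0.88), ([169.2, 253.6, 182.2, 295.5], 0.17)]
gonio_head [([359.5, 208.1, 389.8, 238.7], 0.57)]
pivot [([289.0, 179.9, 413.9, 327.8], 0.85)]
swing_hole [([356.2, 182.2, 399.7, 293.4], 0.61)]
top [[610.1522805586945, 0.0, 317.8685899865417], [0.0, 610.1522805586945, 240.7759559478647], [0.0, 0.0, 1.0]] [[0.0184, -0.9998, 0.0035, -0.0077], [0.994, 0.0187, 0.1076, -0.6141], [-0.1076, 0.0015, 0.9942, -1.8427], [0.0, 0.0, 0.0, 1.0]] ['color', 'K', 'view', 'shot']
pin_knob [([471.3, 282.5, 485.0, 287.9], 0.62), ([441.3, 268.5, 451.2, 282.2], 0.6), ([425.7, 299.9, 438.0, 309.3], 0.57)]
swing_arm [([238.5, 172.8, 320.4, 277.0], 0.94)]
push_pad [([234.2, 176.7, 323.5, 276.1], 0.88)]
bracket_hole [([234.3, 172.7, 332.5, 305.1], 0.59)]
tool_rack [([387.7, 263.2, 462.0, 288.9], 0.76)]
gonio_head [([269.7, 213.6, 292.7, 234.9], 0.76)]
pivot [([238.3, 175.4, 321.9, 277.3], 0.74), ([235.2, 173.5, 331.6, 302.9], 0.67)]
swing_hole [([237.2, 177.6, 322.3, 276.5], 0.82)]
0.9 [0.2071753  0.58967514 0.23130844] [-1.35030732 -0.95686576  0.95679806]
```

```bash
python3 - <<'E'
import cv2,numpy as np
a=cv2.imread("pics/scene0.png")[150:350,60:500]; b=cv2.imread("pics/top0.png")[140:340,200:500]
cv2.imwrite("pics/a1.png",cv2.resize(a,None,fx=1.8,fy=1.8,interpolation=3)); cv2.imwrite("pics/b1.png",cv2.resize(b,None,fx=2.6,fy=2.6,interpolation=3))
E
```

```text
(no output)
```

View pics/a1.png

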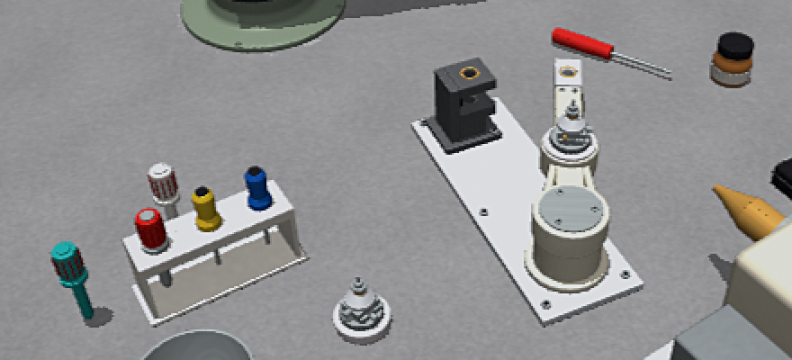

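View pics/b1.png

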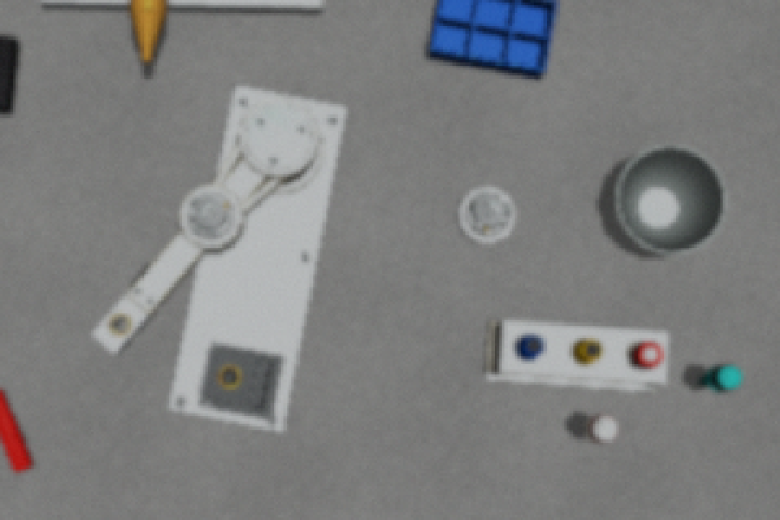

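```bash
cat > h.py <<'E'
from plant import r, kinematics, cams, finder, telemetry
import cv2, numpy as np
from scipy.spatial.transform import Rotation as R
def proj(s,p):
    c=s["view"]@np.r_[p,1]; return (s["K"]@(np.array([c[0],-c[1],-c[2]])/-c[2]))[:2]
def back(s,uv,z):
    d=np.linalg.inv(s["K"])@np.r_[uv,1]; d=np.array([d[0],-d[1],-d[2]])
    M=s["view"]; Rt=M[:3,:3].T; o=-Rt@M[:3,3]; d=Rt@d
    return o+d*(z-o[2])/d[2]
def brass(s,box):
    "centre of brass-coloured ring (ellipse/min-circle) in box"
    l,t,r_,b=box; im=s["color"][t:b,l:r_]; hsv=cv2.cvtColor(im,cv2.COLOR_BGR2HSV)
    m=cv2.inRange(hsv,(10,110,60),(35,255,255)); n,lab,st,c=cv2.connectedComponentsWithStats(m)
    return [(st[i,4],st[i,:4]+[l,t,0,0],c[i]+[l,t]) for i in range(1,n) if st[i,4]>4]
def down(yaw):
    "tool y down, tool x (jaws) at angle yaw in the xy plane"
    x=np.array([np.cos(yaw),np.sin(yaw),0]); y=np.array([0,0,-1.]); return R.from_matrix(np.c_[x,y,np.cross(x,y)]).as_rotvec()
E
python3 - <<'E'
from h import *
s=cams.snapshot("top"); sc=cams.snapshot("scene"); w=cams.snapshot("wrist")
for box,z in (((275,275,300,297),.112),((235,255,256,272),.094)):
    for a in brass(s,box): print("top",a, back(s,a[2],z))
for box,z in (((305,180,335,205),.112),((366,180,386,198),.094)):
    for a in brass(sc,box): print("scene",a, back(sc,a[2],z))
for nm,p,z in (("pivot",(308,192.5),.107),("knob top",(449.5,276),.138),("blue",(403.5,273.5),.142),("yel",(425.6,275),.142),("white",(432,304.5),.138)): print(nm,back(s,p,z))
for nm,p,z in (("pivot",(60+573/1.8,150+209/1.8),.107),("knob top",(60+150/1.8,150+215/1.8),.138)): print(nm,back(sc,p,z))
T=np.linalg.inv(w["view"]); Rt=R.from_rotvec(telemetry.get_orientation()).as_matrix(); p=telemetry.get_tcp_pos()
print("cam in tool",Rt.T@(T[:3,3]-p),(Rt.T@T[:3,:3]).round(3).tolist(),w["K"][0,0],Rt.round(2).tolist())
cv2.imwrite("pics/w0.png",w["color"])
E
```

```text
top (np.int32(8), array([287, 284,   5,   5]), array([289.625, 286.75 ])) [0.4690517  0.08384925 0.112     ]
scene (np.int32(30), array([315, 187,  11,   7]), array([320.36666667, 190.26666667])) [0.47209059 0.08426653 0.112     ]
scene (np.int32(6), array([374, 191,   6,   2]), array([376.5       , 191.83333333])) [0.53869648 0.20826458 0.094     ]
pivot [0.75017965 0.03592236 0.107     ]
knob top [ 0.50772817 -0.3777512   0.138     ]
blue [ 0.5122408  -0.24436917  0.142     ]
yel [ 0.5091077  -0.30803617  0.142     ]
white [ 0.42498057 -0.32708835  0.138     ]
pivot [0.75162971 0.03627903 0.107     ]
knob top [ 0.50747395 -0.3790224   0.138     ]
cam in tool [ 0.00069056 -0.14148232  0.07977546] [[1.0, -0.0, -0.0], [-0.0, 0.31, -0.951], [0.0, 0.951, 0.31]] 354.26065758762525 [[0.33, 0.0, -0.94], [0.94, 0.0, 0.33], [0.0, -1.0, -0.0]]
```

```bash
cat >> h.py <<'E'
PIV=np.array([.7513,.0362]); BR=np.array([.4721,.0841])
def setframe(piv,br):
    global PIV,BR; PIV=np.array(piv); BR=np.array(br)
def P(q,rad,off,z):
    "TCP beside the arm at angle q: radius, distance off centreline on open side; and its orientation"
    d=PIV-BR; phi=np.arctan2(d[1],d[0]); a=np.pi-q+phi; u=np.array([np.cos(a),np.sin(a)]); n=np.array([u[1],-u[0]]) # n: open side
    return np.r_[PIV+rad*u+off*n,z], down(a-np.pi/2)
def qof(p):
    d=PIV-BR; phi=np.arctan2(d[1],d[0]); e=np.array(p[:2])-PIV; return np.pi+phi-np.arctan2(e[1],e[0])%(2*np.pi)
E
python3 - <<'E'
from h import *
s=cams.snapshot("top"); h=back(s,(245.8,264.2),.094); print(h,qof(h),qof([.5387,.2083]))
p,o=P(qof(h),.218,.08,.2); print(p,o,P(0,.218,.035,.07))
print(kinematics.inverse_kinematics(p,o),kinematics.inverse_kinematics(*P(0,.218,.035,.07)))
t=telemetry.get_t(); r.movep(p,o); print(telemetry.get_t()-t,telemetry.get_ft_force())
w=cams.snapshot("wrist"); cv2.imwrite("pics/w1.png",w["color"]); np.savez("w1.npz",**{k:w[k] for k in("K","view","color")})
for n,x in (("br",np.r_[BR,.112]),("hole",h),("piv",np.r_[PIV,.107])): print(n,proj(w,x))
E
```

```text
[0.53380519 0.21588974 0.094     ] 0.5205939265763799 0.5106001870893904
[0.63419188 0.23672353 0.2       ] [-1.45929521 -0.68727064  0.68727064] (array([0.5423573 , 0.10755789, 0.07      ]), array([-1.28477148, -1.08312449,  1.08312449]))
[-0.52922779  0.6414913   0.13651206  1.48582889 -0.09566724  1.02079204
  0.5108    ] [-0.34113436  0.63734432  0.05302682  1.9146275  -0.05663171  0.59103552
  1.14942569]
2.0 [-0.10604929  0.1588011   1.2296239 ]
br [-17.56946883 205.02691252]
hole [198.23288215 147.07823641]
piv [226.01367006 473.78927767]
```

View pics/w1.png

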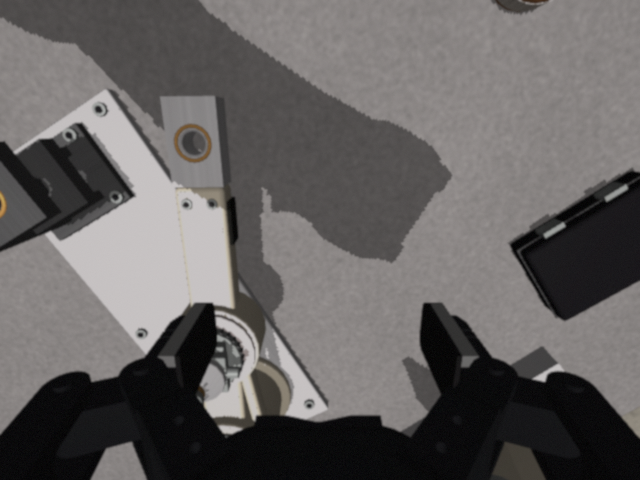

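```bash
python3 - <<'E'
from h import *
d=np.load("w1.npz"); w={k:d[k] for k in d}
h=back(w,(192.5,143.5),.094); print("hole",h,qof(h),np.linalg.norm(h[:2]-PIV))
print("pad",back(w,(236,220),.082), P(qof(h),.222,.021,.082)[0], "tcp px",proj(w,np.r_[telemetry.get_tcp_pos()[:2],.082]))
q=qof(h); r.grip(0.0)
r.line_to(P(q,.22,.075,.2)[0]); r.line_to(P(q,.22,.075,.074)[0],.12)
w=cams.snapshot("wrist"); cv2.imwrite("pics/w2.png",w["color"]); print(telemetry.get_t(),telemetry.get_ft_force(),telemetry.get_tcp_pos())
E
```

```text
hole [0.52967476 0.21457871 0.094     ] 0.5077937372484889 0.28449378093999944
pad [0.5881627  0.19591458 0.082     ] [0.59152551 0.19175421 0.082     ] tcp px [317.00160028 230.46508679]
5.4167 [-0.05633155  0.20175485  0.4129471 ] [0.62738717 0.23269306 0.07484424]
```

View pics/w2.png

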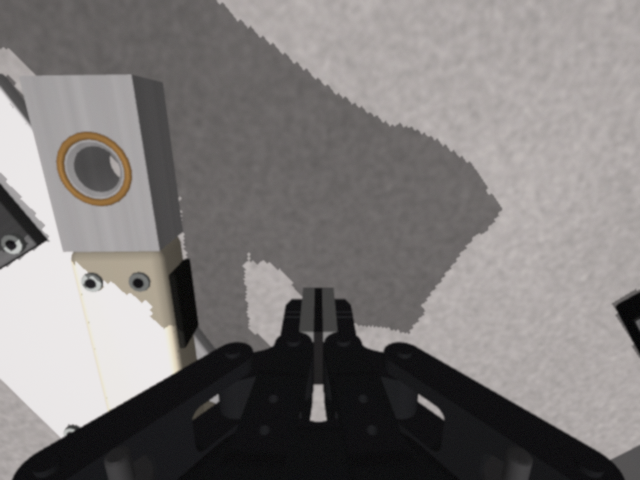

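```bash
python3 - <<'E'
from h import *
w=cams.snapshot("wrist"); h=back(w,(95.5,169),.094); q=qof(h); print(h,q)
for off in (.05,.04,.035,.032): r.line_to(P(.508,.22,off,.0745)[0],.06); print(off,telemetry.get_ft_force().round(2))
for q in np.arange(.46,.09,-.05):
    p,o=P(q,.22,.032,.0745); r.line_to(p,.05,o); print(round(q,3),telemetry.get_ft_force().round(2))
w=cams.snapshot("wrist"); cv2.imwrite("pics/w3.png",w["color"]); np.savez("w3.npz",**{k:w[k] for k in("K","view","color")})
print(telemetry.get_t(),proj(w,np.r_[BR,.112]))
E
```

```text
[0.52982177 0.2155108  0.094     ] 0.5106652527795932
0.05 [1.   0.7  0.73]
0.04 [ 0.59  0.56 -0.18]
0.035 [ 0.2   0.15 -0.97]
0.032 [ 0.4  -0.    0.21]
0.46 [ 0.95 -0.24  0.45]
0.41 [-0.51 -0.29  0.37]
0.36 [-0.03 -0.17 -0.21]
0.31 [ 0.62  0.26 -0.42]
0.26 [-0.14 -0.23  0.71]
0.21 [-0.4  -0.23  1.17]
0.16 [-0.5  -0.04  0.73]
0.11 [-0.4   0.6  -0.42]
9.8917 [101.21754223 185.2372445 ]
```

View pics/w3.png

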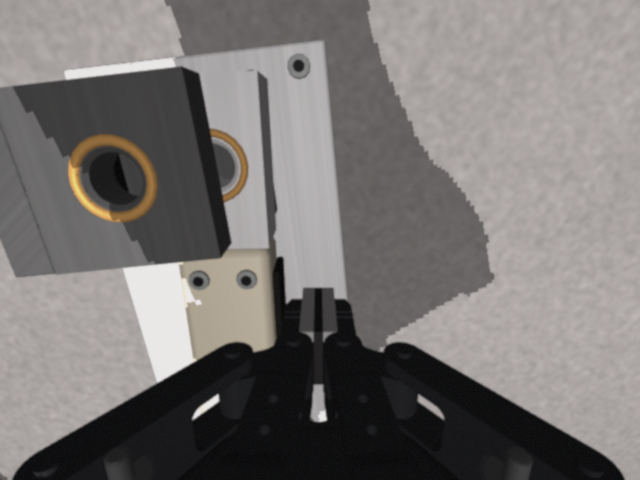

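```bash
python3 - <<'E'
from h import *
d=np.load("w3.npz"); w={k:d[k] for k in d}
for a in brass(w,(40,110,200,240)): print(a)
b=back(w,(112.5,177.5),.112); h=back(w,(216,165),.094); print("bracket",b,"hole",h,qof(h))
n=np.array([.17,.985])
q=.11
while q>-.08:
    q-=.01 if q>.05 else .005
    p,o=P(q,.22,.032,.0745); r.line_to(p,.03 if q>.05 else .015,o); f=telemetry.get_ft_force(); print(round(q,3),(f[:2]@n).round(2),end="; ")
    if f[:2]@n>7: break
r.pause(.2); f=telemetry.get_ft_force(); print(f)
w=cams.snapshot("wrist"); cv2.imwrite("pics/w4.png",w["color"]); np.savez("w4.npz",**{k:w[k] for k in("K","view","color")})
print(telemetry.get_t(),telemetry.get_tcp_pos())
E
```

```text
(np.int32(2549), array([ 68, 134,  90,  88]), array([112.12318556, 176.65868968]))
bracket [0.47094836 0.08832309 0.112     ] hole [0.47660105 0.11327508 0.094     ] 0.10363911427313388
0.1 0.68; 0.09 0.62; 0.08 -0.35; 0.07 0.0; 0.06 0.56; 0.05 -0.27; 0.04 -0.03; 0.035 1.13; 0.03 1.0; 0.025 1.43; 0.02 1.4; 0.015 6.56; 0.01 11.7; [ 3.54341068 10.35670029 -3.40131397]
13.4417 [0.54111515 0.10885842 0.07463084]
```

View pics/w4.png

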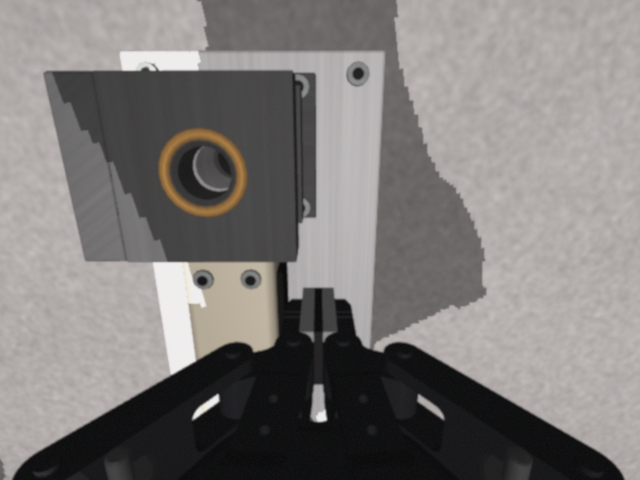

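```bash
python3 - <<'E'
from h import *
d=np.load("w4.npz"); w={k:d[k] for k in d}
for a in brass(w,(140,110,270,230)): print(a)
b=back(w,(203,172.5),.112); print("bracket",b,"arm hole predicted px",proj(w,np.r_[b[:2],.094]))
r.line_to(P(.01,.22,.06,.0745)[0],.08); r.line_to(P(.01,.22,.06,.22)[0],.2)
t=telemetry.get_t(); yaw=-.034; o=down(yaw); p=[.508,-.378,.20]
print(kinematics.inverse_kinematics(p,o),kinematics.inverse_kinematics([.471,.086,.13],o),telemetry.get_q())
r.movep(p,o); r.grip(.75)
w=cams.snapshot("wrist"); cv2.imwrite("pics/w5.png",w["color"]); np.savez("w5.npz",**{k:w[k] for k in("K","view","color")})
print([(x["bbox"],round(x["confidence"],2)) for x in finder.cut_out("pin_knob",w)],proj(w,[.508,-.378,.138]))
print(telemetry.get_t()-t,telemetry.get_t(),telemetry.get_tcp_pos(),telemetry.get_finger_gap(),telemetry.get_ft_force())
E
```

```text
(np.int32(2564), array([159, 128,  88,  89]), array([202.28588144, 171.17472699]))
bracket [0.4710175  0.08806483 0.112     ] arm hole predicted px [219.19415826 165.04848235]
[ 0.28128784  0.60249503  0.40641698  1.62449428 -0.2747401   0.97156263
  0.74571073] [-0.50918529  0.46128435  0.26627475  2.0791387  -0.20154267  0.624985
 -0.1394281 ] [-0.31756522  0.43500729 -0.04004559  1.78199122  0.02109622  0.92645359
  1.02408586]
[([295.3, 297.4, 355.4, 402.2], 0.86), ([177.7, 0.0, 226.1, 137.1], 0.85), ([288.6, 219.0, 333.9, 277.5], 0.74)] [317.85394007 257.49036774]
2.5915999999999997 17.4083 [ 0.50797465 -0.37799714  0.19999172] 0.7512197400221481 [ 0.01551817  0.20197521 -0.14147031]
```

View pics/w5.png

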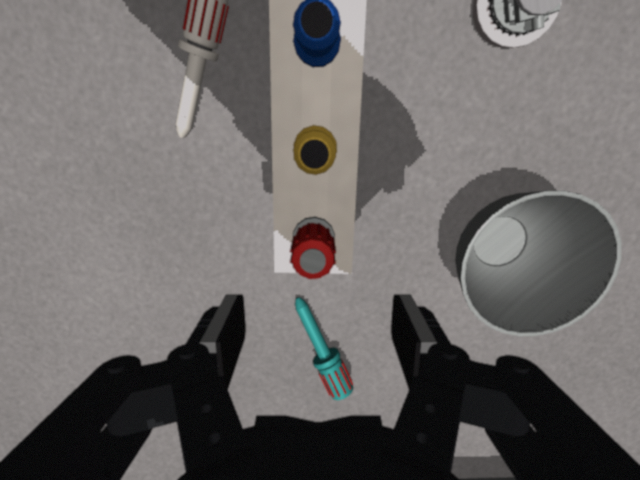

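```bash
python3 - <<'E'
from h import *
d=np.load("w5.npz"); w={k:d[k] for k in d}
im=w["color"][215:285,280:345]; hsv=cv2.cvtColor(im,cv2.COLOR_BGR2HSV)
m=cv2.inRange(hsv,(0,120,130),(8,255,255))|cv2.inRange(hsv,(172,120,130),(180,255,255))
cv2.imwrite("pics/w5c.png",np.hstack([cv2.resize(im,None,fx=6,fy=6,interpolation=0)]))
y,x=np.nonzero(m); print(x.min()+280,x.max()+280,y.min()+215,y.max()+215)
g=cv2.inRange(hsv,(0,0,90),(180,70,200)); n,l,st,c=cv2.connectedComponentsWithStats(g)
for i in range(1,n):
    if st[i,4]>50: print(st[i]+[280,215,0,0,0],c[i]+[280,215],back(w,c[i]+[280,215],.138))
E
```

```text
303 329 241 255
[ 280  215   65   70 2145] [314.69417249 248.6004662 ] [ 0.50626739 -0.37210507  0.138     ]
[300 249  25  24 467] [312.27194861 260.69164882] [ 0.50447817 -0.38000727  0.138     ]
```

View pics/w5c.png

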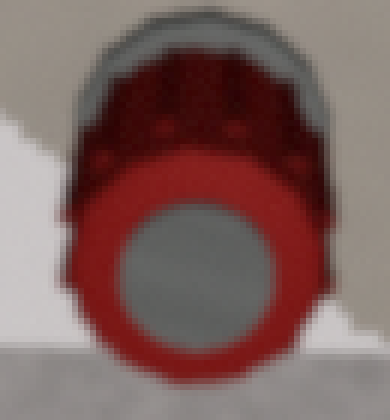

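```bash
cat >> h.py <<'E'
def disc(w,box):
    l,t,r_,b=box; hsv=cv2.cvtColor(w["color"][t:b,l:r_],cv2.COLOR_BGR2HSV)
    red=cv2.inRange(hsv,(0,120,90),(8,255,255))|cv2.inRange(hsv,(172,120,90),(180,255,255))
    cs,hi=cv2.findContours(red,cv2.RETR_CCOMP,cv2.CHAIN_APPROX_NONE)
    out=[cv2.fitEllipse(c) for c,h_ in zip(cs,hi[0]) if h_[3]>=0 and len(c)>20]
    return [(np.array(e[0])+[l,t],e[1]) for e in out]
E
python3 - <<'E'
from h import *
r.line_to([.5045,-.380,.155],.12)
w=cams.snapshot("wrist"); cv2.imwrite("pics/w6.png",w["color"])
for c,ax in disc(w,(250,200,390,400)): print(c,ax,back(w,c,.138))
print(proj(w,telemetry.get_tcp_pos()),telemetry.get_t())
E
```

```text
[317.85781097 290.45704651] (31.193496704101562, 33.76774215698242) [ 0.50462731 -0.38009084  0.138     ]
[318.30123734 308.96794805] 17.9833
```

```bash
python3 - <<'E'
from h import *
r.line_to([.5046,-.380,.100],.08); f0=telemetry.get_ft_force(); r.grip(0.0)
print(f0,telemetry.get_ft_force(),telemetry.get_torque(),telemetry.get_finger_gap())
r.line_to([.5046,-.380,.13],.06); print(telemetry.get_ft_force(),telemetry.get_finger_gap())
r.line_to([.5046,-.380,.22],.15); print(telemetry.get_ft_force(),telemetry.get_finger_gap())
t=telemetry.get_t()
o=down(-.034); r.movep([.471,.0865,.24],o); r.line_to([.471,.0865,.215],.1)
r.pause(.2); print(telemetry.get_t(),telemetry.get_tcp_pos())
w=cams.snapshot("wrist"); cv2.imwrite("pics/w7.png",w["color"]); np.savez("w7.npz",**{k:w[k] for k in("K","view","color")})
s=cams.snapshot("scene"); cv2.imwrite("pics/s7.png",s["color"])
print("tip pred",proj(w,telemetry.get_tcp_pos()-[0,0,.082]),proj(w,[.471,.088,.112]))
E
```

```text
[ 1.021728    0.63201613 -0.32451962] [-1.00441634  0.50795724  4.90936475] [0.2188886  0.24816734 0.00702401] 0.3138044085077041
[ 0.29137267  0.50952081 -1.29004142] 0.3148876549188518
[-0.13717538 -0.10538434 -0.9536458 ] 0.31319635034635424
22.9583 [0.47128703 0.08646312 0.21549582]
tip pred [317.59469308 246.37945342] [317.29347355 234.5458973 ]
```

View pics/w7.png

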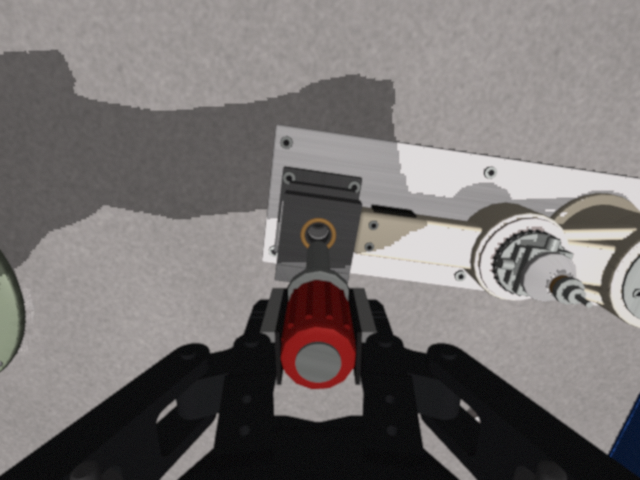

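```bash
python3 - <<'E'
from h import *
d=np.load("w7.npz"); w={k:d[k] for k in d}
for a in brass(w,(285,205,350,275)): print(a)
cv2.imwrite("pics/w7c.png",cv2.resize(w["color"][195:295,270:370],None,fx=6,fy=6,interpolation=3))
E
```

```text
(np.int32(324), array([300, 218,  36,  30]), array([317.99074074, 230.54012346]))
```

View pics/w7c.png

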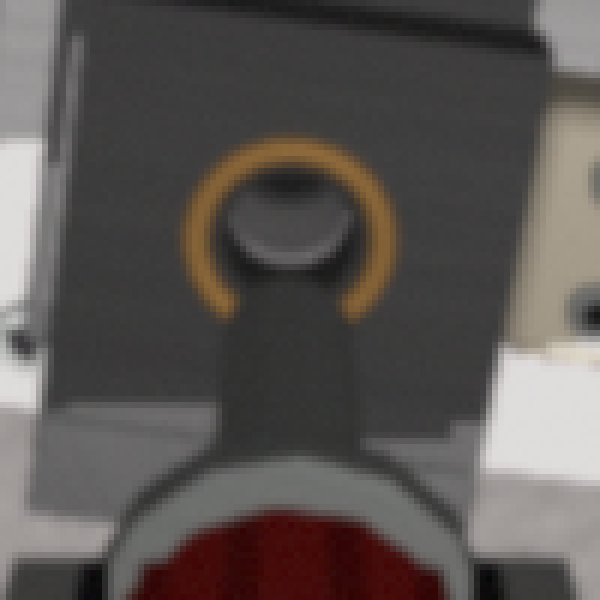

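```bash
python3 - <<'E'
from h import *
d=np.load("w7.npz"); w={k:d[k] for k in d}
tcp=np.array([.4713,.0865,.2155]); print("knob disc",[c for c,_ in disc(w,(270,270,370,400))],"pred",proj(w,tcp+[0,0,.038]))
b=back(w,(318.4,235.2),.112); print("hole",b)
p=[b[0],b[1]-.0005,.199]; r.line_to(p,.1); r.pause(.1); print(telemetry.get_tcp_pos(),telemetry.get_ft_force())
w=cams.snapshot("wrist"); np.savez("w8.npz",**{k:w[k] for k in("K","view","color")})
print("ring pred",proj(w,b),"tip pred",proj(w,telemetry.get_tcp_pos()-[0,0,.082]))
cv2.imwrite("pics/w8c.png",cv2.resize(w["color"][195:295,270:370],None,fx=6,fy=6,interpolation=3))
E
```

```text
knob disc [array([317.6811409 , 361.95768738])] pred [317.65134469 363.12345064]
hole [0.4717867 0.0874733 0.112    ]
[0.47192894 0.08695406 0.19941856] [ 0.68237042 -0.79057114 -1.01176184]
ring pred [317.6163902  243.12400527] tip pred [317.88161972 246.49304203]
```

View pics/w8c.png

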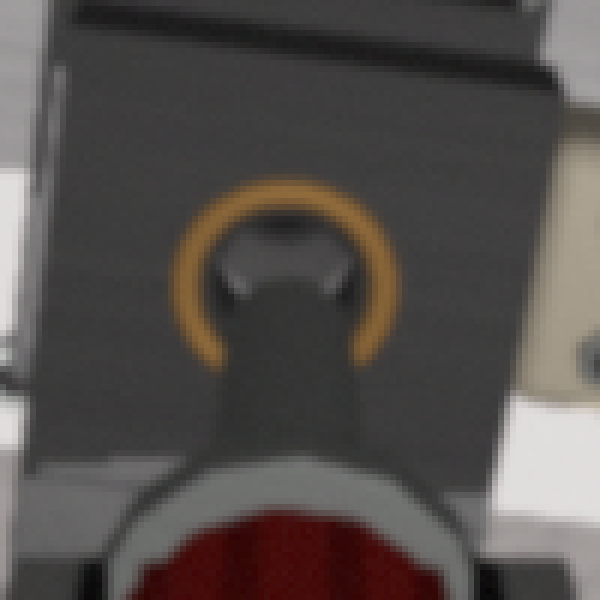

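```bash
cat > ins.py <<'E'
from h import *
def insert(z_end,step=.004,rate=.04,fmax=8,k=.00012):
    p=telemetry.get_tcp_pos().copy(); xy=p[:2].copy(); z=p[2]
    while z>z_end+1e-4:
        z=max(z-step,z_end); r.line_to([*xy,z],rate); f=telemetry.get_ft_force()
        print(round(z,4),xy.round(4),f.round(1),telemetry.get_torque().round(2))
        if f[2]>fmax: return f
        l=f[:2]
        if np.linalg.norm(l)>3: xy=xy+k*l   # yield to side load
    return None
E
python3 - <<'E'
from ins import *
r.line_to([.4718,.0876,.1994],.05)
print(insert(.1255),telemetry.get_tcp_pos(),telemetry.get_finger_gap(),telemetry.get_t())
E
```

```text
0.1956 [0.4719 0.0877] [-0.7 -0.6 -1.8] [ 0.03  0.   -0.  ]
0.1916 [0.4719 0.0877] [-0.3  0.  -1.6] [ 0.04 -0.06 -0.01]
0.1876 [0.4719 0.0877] [-0.2  0.8 -1.6] [0.05 0.03 0.01]
0.1836 [0.4719 0.0877] [-0.4  0.8 -1.3] [ 0.03  0.03 -0.03]
0.1796 [0.4719 0.0877] [ 0.7 -0.1 -1.2] [-0.02  0.03 -0.05]
0.1756 [0.4719 0.0877] [ 0.3 -0.4 -1.1] [0.01 0.01 0.04]
0.1716 [0.4719 0.0877] [ 0.5 -0.2 -1. ] [0.03 0.02 0.06]
0.1676 [0.4719 0.0877] [-0.7 -0.3 -2.3] [ 0.06  0.01 -0.08]
0.1636 [0.4719 0.0877] [ 0.6 -1.  -1.3] [-0.    0.    0.03]
0.1596 [0.4719 0.0877] [ 0.9  0.8 -0.6] [ 0.01  0.01 -0.05]
0.1556 [0.4719 0.0877] [ 0.5  0.4 -1.5] [0.04 0.03 0.01]
0.1516 [0.4719 0.0877] [-0.4  0.  -1.6] [-0.02 -0.02  0.03]
0.1476 [0.4719 0.0877] [ 0.7  0.1 -0.1] [ 0.02 -0.01 -0.04]
0.1436 [0.4719 0.0877] [-1.8 -0.2 -0.5] [0.02 0.06 0.03]
0.1396 [0.4719 0.0877] [ 0.8 -0.6 -1.3] [ 0.   -0.01  0.05]
0.1356 [0.4719 0.0877] [-0.4 -0.3 -1.9] [-0.01  0.04 -0.02]
0.1316 [0.4719 0.0877] [-0.1 -0.5 -1.7] [-0.02  0.01  0.04]
0.1276 [0.4719 0.0877] [ 0.5 -0.4 -0.9] [-0.01  0.03 -0.  ]
0.1255 [0.4719 0.0877] [-0.1  0.6 -1.4] [-0.   -0.02 -0.02]
None [0.47183844 0.08771758 0.12540959] 0.3137639552546228 28.5167
```

```bash
python3 - <<'E'
from ins import *
print(insert(.117,.001,.02,3),telemetry.get_tcp_pos())
r.grip(.75); p=telemetry.get_tcp_pos(); r.line_to([p[0],p[1],.20],.12); r.line_to([p[0],p[1]-.03,.28],.2)
print(telemetry.get_t(),telemetry.get_ft_force())
w=cams.snapshot("wrist"); s=cams.snapshot("scene")
print("knob disc",[(c,back(w,c,.160)) for c,_ in disc(w,(250,150,390,400))])
a=cv2.resize(w["color"][120:360,200:520],(800,600),interpolation=3)[:, :]; b=cv2.resize(s["color"][150:310,260:440],None,fx=2.5,fy=2.5,interpolation=3)
im=np.zeros((600,800,3),np.uint8); im[:300,:400]=cv2.resize(a,(400,300)); im[:400,400:]=b[:, :400]; im[300:,:400]=cv2.resize(s["color"],(400,300)); cv2.imwrite("pics/f.png",im)
E
```

```text
0.1244 [0.4718 0.0877] [ 0.2 -0.4 -1.5] [-0.03 -0.02 -0.01]
0.1234 [0.4718 0.0877] [-1.   0.1 -1.1] [ 0.05  0.01 -0.04]
0.1224 [0.4718 0.0877] [-1.5  0.2  3.7] [ 0.02  0.14 -0.05]
[-1.51309953  0.21536036  3.68763493] [0.4719463  0.08774447 0.12250218]
31.0917 [-0.11007834  0.05112055 -0.62656003]
knob disc [(array([316.67565155, 191.47579956]), array([0.4716259 , 0.08779451, 0.16      ]))]
```

View pics/f.png

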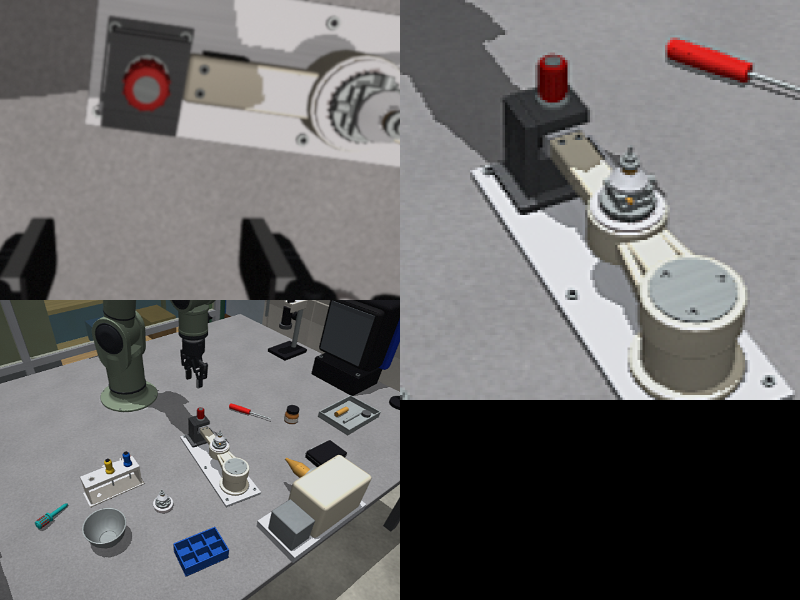

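```bash
python3 - <<'E'
from h import *
s=cams.snapshot("scene"); t=cams.snapshot("top"); cv2.imwrite("pics/s9.png",s["color"]); cv2.imwrite("pics/t9.png",t["color"])
def tq(im,cam):
    hsv=cv2.cvtColor(im,cv2.COLOR_BGR2HSV); m=cv2.inRange(hsv,(80,100,40),(95,255,255)); n,l,st,c=cv2.connectedComponentsWithStats(m)
    for i in range(1,n):
        if st[i,4]>25: print(cam,st[i],c[i].round(1))
d=np.load("w5.npz"); w={k:d[k] for k in d}
for n,im in (("scene0",cv2.imread("pics/scene0.png")),("s7",cv2.imread("pics/s7.png")),("s9",s["color"]),("top0",cv2.imread("pics/top0.png")),("t9",t["color"]),("w5",w["color"])): tq(im,n)
for n,sh in (("s",s),("t",t)):
    print(n,[(np.round(x["bbox"]),round(x["confidence"],2)) for x in finder.cut_out("pin_knob",sh)])
print("driver",[ [(np.round(x["bbox"]),round(x["confidence"],2)) for x in finder.cut_out(k,t)] for k in("driver_yellow","driver_blue","gonio_head")])
# frame differences, top view, start vs now
dif=cv2.absdiff(cv2.imread("pics/top0.png"),t["color"]).max(2)>45; n,l,st,c=cv2.connectedComponentsWithStats(cv2.morphologyEx(dif.astype(np.uint8),cv2.MORPH_CLOSE,np.ones((5,5))))
for i in range(1,n):
    if st[i,4]>30: print("diff",st[i])
E
```

```text
scene0 [ 88 284  24  43 365] [100.1 302.7]
s7 [ 56 325  53  41 474] [ 80.3 345.3]
s9 [ 56 325  53  41 474] [ 80.2 345.4]
top0 [470 281  15   9 102] [477.9 285.2]
t9 [472 272  30  15 156] [488.1 279.1]
w5 [ 296  298   56  102 1464] [321.5 349. ]
s [(array([ 57., 324., 109., 365.]), 0.92), (array([314., 172., 329., 194.]), 0.81), (array([288., 185., 415., 331.]), 0.73), (array([456., 167., 476., 197.]), 0.21)]
t [(array([383., 297., 417., 316.]), 0.75), (array([470., 267., 512., 285.]), 0.66)]
driver [[(array([422., 269., 430., 280.]), 0.41), (array([149., 233., 170., 253.]), 0.25)], [(array([399., 267., 410., 280.]), 0.56)], [(array([289., 224., 310., 243.]), 0.98), (array([288., 179., 322., 252.]), 0.63), (array([434., 197., 481., 237.]), 0.22)]]
diff [297 206  18  13  79]
diff [    7   229   322   251 23318]
diff [294 232   9   7  35]
diff [236 264  12  11  64]
diff [463 269  47  22 368]
diff [441 271  14  11 129]
diff [418 299  19  10 120]
diff [396 306  20  10  46]
diff [ 261  413   96   67 2694]
```

```bash
python3 - <<'E'
from h import *
d=np.load("w5.npz"); w={k:d[k] for k in d}
t=cams.snapshot("top"); s=cams.snapshot("scene")
print("turq lying -> w5 px",proj(w,back(t,(488.1,279.1),.012)),back(t,(488.1,279.1),.012),back(s,(80.2,345.4),.012),"white lying",proj(w,back(t,(400,306),.012)),back(t,(400,306),.012))
# standing hypothesis at start: base and top
b=cv2.imread("pics/scene0.png"); kb=back(s,(97,290),.105); print("knob at start if standing",kb,back(t,(480,285),.105),"foot px expected in scene",proj(s,[*kb[:2],0.0]))
print(telemetry.get_t(),telemetry.get_joint_velocities().round(3))
E
```

```text
turq lying -> w5 px [321.81515569 340.73814222] [ 0.50720343 -0.52461622  0.012     ] [ 0.50678074 -0.54199443  0.012     ] white lying [208.56735583  68.14135009] [ 0.41948393 -0.25251686  0.012     ]
knob at start if standing [ 0.47393859 -0.47116053  0.105     ] [ 0.48476918 -0.47442287  0.105     ] foot px expected in scene [109.86311427 323.13648419]
31.6417 [ 0.001 -0.002 -0.    -0.003  0.001  0.    -0.001]
```

```bash
python3 - <<'E'
from plant import r
print(r.close_job())
E
```

```text
the job is handed in; nothing more can be done
None
```

The goniometer arm is locked in its measuring position with the red-knobbed pin. I let go, backed the gripper clear and handed the job in at about 32 s.

- **Arm:** I pushed it round on its rubber pad with the fingers shut, in small slow steps. It met the stop with a reaction of about 12 N, and the wrist camera showed its hole under the bracket's hole.
- **Pin:** I took it from the end hole of the rack, carried it over and lowered it without any side load above about 2 N. It went down freely until the collar touched at tool height 0.1225 m, where 0.122 m was expected, with 3.7 N upward. The last picture shows the pin upright in the bracket, the arm in the fork and the gripper clear.
- **Drivers:** The yellow and blue drivers are still in the rack. I never touched the goniometer head.

**Did not agree:**
- **Look-alike pins:** The turquoise and the white look-alike stood on the bench at the start and are now lying down. Projecting where they lie now into the wrist picture from my arrival above the rack puts both where that picture shows them. So they had toppled by then. The gripper was about 20 cm above the bench and no contact showed in the force readings, so I think they fell by themselves. I did not try to stand them up again.
- **Camera positions:** The cameras disagreed by 2–4 mm on the bracket hole and the knob. I used the wrist camera's values, and the insertion confirmed the one for the hole.

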